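# Index the stage and hold the imaging chamber shut

## Task

The lower half of the imaging chamber has been left under the lamp on the rotary stage, between two clicks: turn the stage clockwise (seen from above) by its upright peg until it clicks into the very next position, which brings the lower half out to the side nearest the robot. Then take the chamber's cover by its grip, fit it over the two dowels of the lower half and press it fully home against the springy seal. Finish while still holding it pressed down like that, without letting go, and leave the other things on the bench where they are.

Things in the scene. Friction and masses are not known exactly. Their poses are not given: they have to be found in the camera images.
- rotor (a joint): angle (rad) of the round aluminium rotary table, 252 mm across, top 45 mm above the bench. 0: lower half right under the lamp; grows CLOCKWISE seen from above. A sprung ball clicks in at 0, 1.571 and 3.142; stops just beyond the first and last. It starts between the first two clicks. Slight friction; from 0.11 to 0.05 rad off a click the ball resists about 7 N at the peg, nearer it pulls in.
- hub (a point): centre of the rotary table on its top face, 45 mm above the bench, on the turning axis. Fixed. A lamp, 50 mm across, from 133 to 204 mm above the bench, hangs over the point 85 mm from the axis along this frame's -y, on an upright post 178 mm from the axis the same way; lamp and post do not turn with the table.
- peg_mid (a point): upright steel peg by which the table is turned: round, 14 mm thick, 45 mm tall, on the table's top face 112 mm from the axis. Point: on the peg's axis 25 mm above the table top. Turns with the table, 90 degrees clockwise ahead of the lower half; at the start on the robot's side.
- lower_face (a point): lower half of the chamber: black block 100 x 64 x 15 mm fixed on the rotary table, 85 mm from the axis, long side square to the radius. Point: centre of its flat upper face, 60 mm above the bench; x along the long side, z up. Two steel dowels 8 mm thick at x = +36 and -36 mm rise 20 mm above the face, the last 5 mm tapered to 4 mm thick. Alike both ways round.
- seal (a joint): how far (m) the springy square white seal (48 mm across) in the middle of the lower half is pushed down. 0: it stands 4 mm proud of the upper face; 0.004: flush, the cover then lies on the upper face. It begins to give at about 6 N and is fully down at about 11 N (cover's weight included).
- cover_grip (a point): the cover: aluminium plate 100 x 64 x 12 mm, flat on the bench, two 10 mm through holes at x = +36 and -36 mm, and on its middle an upright black grip 40 (x) x 18 (y) mm, 44 mm tall. About 0.2 kg. Point: centre of the grip, 36 mm above the plate's underside, 20 mm below the grip's top; x along the long side, z up. Fits either way round; seated, it is 36 mm above point lower_face.
- flask: bystander, leave alone: clear flat culture flask with a pink layer and an orange screw cap, 105 x 48 x 25 mm, lying flat. Origin: centre of its underside.
- dish: bystander, leave alone: small closed clear petri dish, 60 mm across, 15 mm high. Origin: centre of its underside.
- insert_plate: bystander, leave alone: flat bare steel plate 110 x 80 x 5 mm with one 35 mm round hole in the middle and no grip. Origin: centre of its underside.
- slide_box: bystander, leave alone: white slide box 90 x 35 x 28 mm. Origin: centre of its underside.
- medium_bottle: bystander, leave alone: clear bottle, 64 mm across, 140 mm tall. Origin: centre of its underside.
- beaker: bystander, leave alone: glass beaker, 64 mm across, 80 mm tall. Origin: centre of its underside.

How it is judged:
By the outcome, as a careful person would: the job done as asked, in the order asked, and still so for the second after the job is handed in, while the arm keeps its last pose, push and grip.
It also fails if it takes over 61 s, if anything falls off the work surface, if the arm or the gripper's body presses on something with over 40 N, if the wrist force passes 120 N, or if a joint passes its speed limit or range.

## Robot

A 6-joint arm with a two-finger parallel gripper is mounted at the origin on the work surface. World frame = base frame: x ahead of the robot, y to its left, z up, the work surface at z = 0. Lengths are in m, angles in rad, forces in N, time in s.
With the tool pointing down it reaches from about 0.35 to 0.975 m from the base axis. Payload 4.9 kg.
Tool frame: the origin (TCP) lies midway between the tips of the shut fingers; the grasp point (between the pads) lies 19 mm behind it; z points along the fingers, y is the line along which they close (so a half turn about z gives the same grasp; the last joint's range is limited). The gripper opens to 85 mm and grips with 20 to 120 N. Pads are 22 mm wide; open, the fingers measure 114 mm over their backs; the gripper's body (76 mm by 85 mm) begins 54 mm behind the grasp point. The pads swing forward as they close: fully open they stand 13 mm farther back than shut.
Start: joints at [1.189, 0.053, 1.613, -0, 1.476, -0.119], TCP at [0.162, 0.604, 0.231] pointing down, gripper open.
Joint ranges: [-3.01, 3.01], [-1.01, 2.22], [0.06, 2.58], [-1.02, 4.17], [0.09, 2.62], [-3.14, 3.14]. Speed limits (rad/s): [2.57, 2.57, 3.14, 3.14, 3.14, 3.14].

## Interface

Orientations are given as a unit quaternion [w, x, y, z].
In Python, from plant import * gives the robot as it stands.
- The arm moves only by the tool jog_arm, never from a script. Its argument "targets" is a list of rows, each a list of 3 entries, a list of its own where there are three numbers: the shift along the tool's x, y, z in units of 25 mm (1.0 is 25 mm), then the turn, a rotation vector about the tool's x, y, z in units of 8 degrees (1.0 is 8 degrees), then the opening in per cent of the stroke, from 0 (shut) to 100 (fully open). A call has 1 to 8 rows; each row is the pose to reach, as a shift and turn from the pose commanded when the call began, along the tool's axes at that moment; what a row does not reach only later rows make up. A row lasts 1/8 s, in which the tool goes at most 62.5 mm and 10.7 degrees, less where a joint would pass 70% of its speed; a pose out of reach is approached as far as the arm can. A call with a gripper value outside its range is refused whole. The fingers move at their own pace and stop on an object; the grip force is fixed at half the most. Time passes only in rows, so rows that repeat a pose let the fingers close. It gives the time, the measured TCP pose, the force, the opening and the grip force at its end, in the units of the state.
- state(): the state, without advancing time (a new reading comes with each control period).
- grab_frame(name): name is "scene" or "top"; returns (picture, depth): 384x512x3 uint8, red, green, blue; 384x512 float32, m along the optical axis (not along the pixel's ray), 0 where there is no reading.
- camera_params(name): a dict with "fovy" (degrees; the focal length in pixels is half the picture's height over the tangent of half this angle, whatever the lens; pixels are square), "cx", "cy" (the principal point, pixels), "dist" ([k1, k2, p1, p2, k3] as OpenCV has them; the pictures are not rectified), "rvec" (rotation vector, rad) and "tvec" (3), from world to camera coordinates, as OpenCV has them. Camera axes: x right, y down, z forward; pixel columns grow to the right and rows downward; lengths in m; the calibration is good to about 2 mm. A picture is of the moment at which its call begins. camera_params takes no time and is no camera call.
- job_done(): hands the job in; it is judged then, once.
The state is a dict: "time": time; "joint_pos": joint angles; "joint_vel": joint speeds; "joint_efforts": joint torques, N m; "tool_pos": TCP position; "tool_rot": TCP orientation; "contact_force": force on the tool from outside, world axes, zero at the start; "ft_torque": the same for the moment, N m; "gripper_width": opening from 0.0 (shut) to 1.0 (fully open); "grasp_force": force on a finger pad.
Only numpy, scipy, OpenCV 4.12 (cv2) and the standard library are available. Lean on these libraries where they do the work, as an engineer would, in place of code of your own. Each camera call takes 0.05 s, during which the arm holds its last target. There are 200 camera calls.

## Working session

There is one attempt and no reset: what is moved stays moved. The work goes in short steps, Python scripts to look and compute and a tool call to move; the robot and the scene stay as the last step left them, time stands still between calls to the robot, and variables do not carry over. Pictures are saved under pics/ and viewed, at most 10 in all, crops included, and the job is handed in when it is done.

Besides the shell and the picture viewer there is one more tool, called after ">>>" as name([rows], argument=value, ...), one row to a line, values as JSON. jog_arm: Moves the arm, as the interface text tells. Its arguments: {"type":"object","properties":{"targets":{"type":"array"}},"required":["targets"]}

```bash
ls; mkdir -p pics
cat > h.py <<'E'
from plant import *
import numpy as np, cv2
from scipy.spatial.transform import Rotation as R
def cam(n):
    p=camera_params(n); f=192/np.tan(np.radians(p['fovy'])/2)
    K=np.array([[f,0,p['cx']],[0,f,p['cy']],[0,0,1.]])
    return K,np.array(p['dist'],float),cv2.Rodrigues(np.array(p['rvec'],float))[0],np.array(p['tvec'],float)
def ray(n,uv,z):
    "pixels -> world points on plane z"
    K,d,Rm,t=cam(n); q=cv2.undistortPoints(np.array(uv,float).reshape(-1,1,2),K,d).reshape(-1,2)
    D=np.c_[q,np.ones(len(q))]@Rm; c=-Rm.T@t
    return c+D*((z-c[2])/D[:,2])[:,None]
def cloud(n,dep):
    v,u=np.mgrid[0:384,0:512]; K,d,Rm,t=cam(n)
    q=cv2.undistortPoints(np.c_[u.ravel(),v.ravel()].astype(float).reshape(-1,1,2),K,d).reshape(-1,2)
    P=(np.c_[q,np.ones(len(q))]*dep.reshape(-1,1)-t)@Rm
    P[dep.ravel()==0]=np.nan
    return P.reshape(384,512,3)
def proj(n,P):
    K,d,Rm,t=cam(n); return cv2.projectPoints(np.array(P,float).reshape(-1,3),cv2.Rodrigues(Rm)[0],t,K,d)[0].reshape(-1,2)
E
python3 - <<'E'
from h import *
print(state())
for n in('scene','top'):
    im,d=grab_frame(n); np.savez(f'{n}0.npz',im=im,d=d)
    K,_,Rm,t=cam(n); print(n,K[0,0],-Rm.T@t,Rm[2],(d==0).mean())
    cv2.imwrite(f'pics/{n}0.png',cv2.resize(im[...,::-1],(768,576)))
E
```

```text
pics
{'time': 0.0, 'joint_pos': array([ 1.18899637e+00,  5.33704820e-02,  1.61433401e+00, -1.18824366e-05,
        1.47598677e+00, -1.19003262e-01]), 'joint_vel': array([ 0.00015801, -0.00256954, -0.00079914, -0.00047617,  0.00033937,
       -0.00148626]), 'joint_efforts': array([-2.03706964e-03, -3.93680155e+01, -3.70176351e+01, -2.12363634e-04,
        7.12972018e-03, -1.94181627e-05]), 'tool_pos': array([0.16212961, 0.60294528, 0.23003067]), 'tool_rot': array([-2.54281023e-04,  1.31019929e-01,  9.91379179e-01, -1.01804584e-03]), 'contact_force': array([-0.66487358,  1.51282766, -0.61902912]), 'ft_torque': array([-0.0490209 ,  0.01477227, -0.01045283]), 'grasp_force': 0.0, 'gripper_width': 1.0031643197106166}
scene 390.9710127973637 [1.11963814 0.17382742 1.05779201] [-0.50201486 -0.12415895 -0.85590048] 0.003814697265625
top 398.2325721806547 [0.35991696 0.05523742 1.33515959] [ 0.12822097 -0.00199623 -0.99174362] 0.003972371419270833
```

View pics/scene0.png

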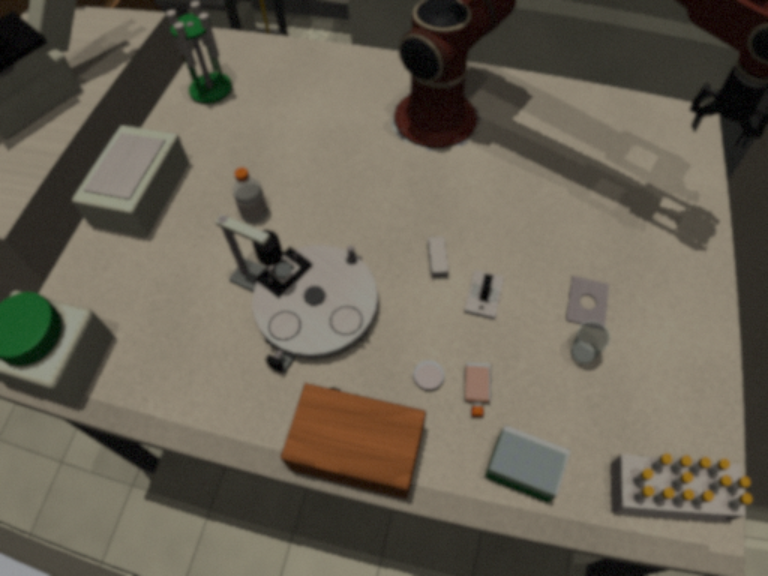

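View pics/top0.png

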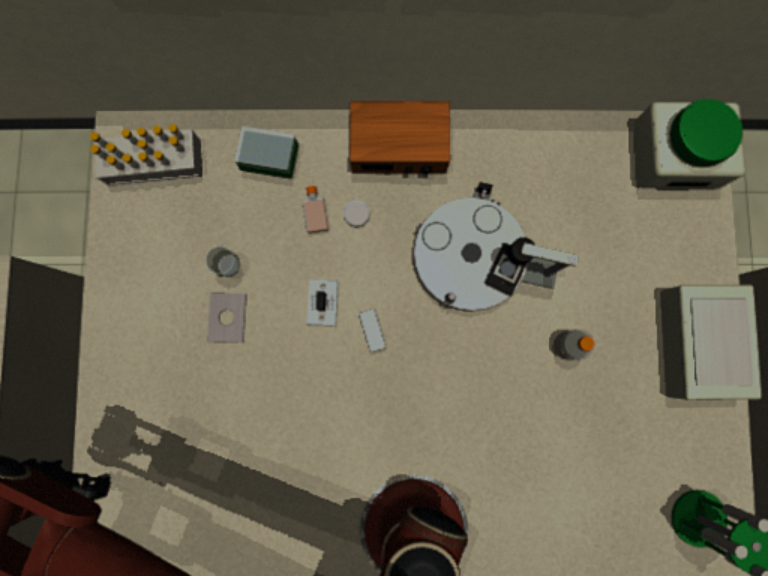

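The scene view is blurred by the lens, but the top view (768 px wide) is clear. There the table centre is at about (471,252), the peg at (450,298), the lower half at (508,268) beside the lamp, and the cover at (322,302).

Run:
```python
from h import *
f=np.load('top0.npz'); im,d=f['im'],f['d']; P=cloud('top',d)
a=lambda u,v: np.array([[u/1.5,v/1.5]])
print('hub~',ray('top',a(471,252),.045),'peg~',ray('top',a(450,297),.09),'bench z',np.nanmedian(P[150:250,280:300,2]),'table z',P[140,300],P[180,290])
# table: points with z ~0.045 
X,Y,Z=P[...,0],P[...,1],P[...,2]
h=ray('top',a(471,252),.045)[0]
m=(np.hypot(X-h[0],Y-h[1])<.16)&(abs(Z-.045)<.008)
c=max(cv2.findContours(m.astype(np.uint8),0,1)[0],key=cv2.contourArea)
q=ray('top',cv2.convexHull(c),.045)
(e,r)=cv2.minEnclosingCircle(q[:,:2].astype(np.float32)); print('circle',e,r)
A=np.c_[2*q[:,:2],np.ones(len(q))]
for _ in range(3):
    s=np.linalg.lstsq(A,(q[:,:2]**2).sum(1),rcond=None)[0]; print('fit',s[:2],np.sqrt(s[2]+s[0]**2+s[1]**2)); 
    rr=abs(np.hypot(*(q[:,:2]-s[:2]).T)-.126); k=rr<.004; q=q[k];A=A[k]
# peg & grip via depth
for n,(lo,hi),uv in (('peg',(.07,.1),(300,198)),('grip',(.03,.07),(214,201)),('post',(.19,.22),(345,170))):
    u,v=uv; w=np.zeros_like(m); w[v-15:v+15,u-15:u+15]=1
    k=w&(Z>lo)&(Z<hi); print(n,k.sum(),np.nanmedian(Z[k]),np.nanmean(P[k],0) if k.any() else '')
big=cv2.resize(im[120:230,190:400,::-1],None,fx=3.8,fy=3.8,interpolation=cv2.INTER_CUBIC); cv2.imwrite('pics/crop1.png',big)
```

```text
hub~ [[ 0.59730113 -0.12893247  0.045     ]] peg~ [[ 0.49313102 -0.07673377  0.09      ]] bench z 0.004320237948880036 table z [ 0.69152062 -0.08393935  0.04593279] [ 0.55664127 -0.0491258   0.04896757]
circle (0.6135042905807495, -0.12284266948699951) 0.1466817855834961
fit [ 0.60550683 -0.12926336] 0.13220145832668576
fit [ 0.60330568 -0.15172467] 0.14975228983135422
fit [0. 0.] 0.0
peg 19 0.08718357083488915 [ 0.49440613 -0.07784114  0.08585748]
grip 83 0.055083853231389195 [0.48959198 0.20090648 0.05333637]
post 100 0.19619337755562738 [ 0.57391732 -0.22218495  0.1960226 ]
```

View pics/crop1.png

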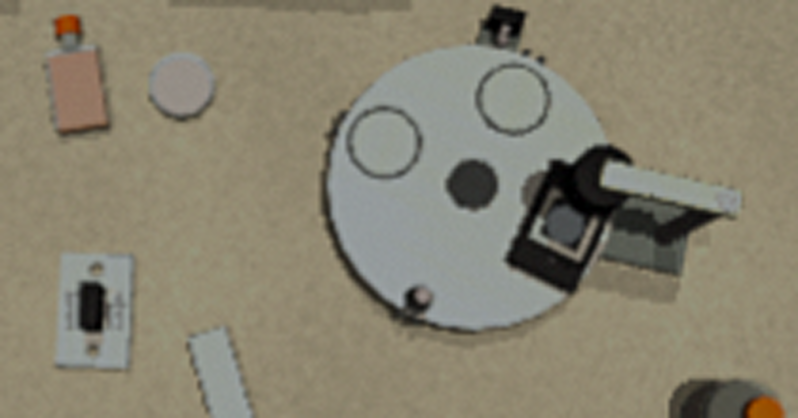

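The crop shows the table's dark hub disc at (472,184) and the peg top at (420,297). The lower half runs from corner (505,262) to corner (552,158), with the lamp at about (603,177). The cover is at (93,312), with its grip at (92,306) and holes at (97,268) and (93,347).

Run:
```python
from h import *
f=np.load('top0.npz'); im,d=f['im'],f['d']
c=lambda *L: np.array(L,float)/3.8+[190,120]-0.4
r=lambda z,*L: ray('top',c(*L),z)[:,:2]
hub=r(.045,(472,184))[0]; peg=r(.09,(420,297))[0]
ang=lambda v: np.degrees(np.arctan2(v[1],v[0]))
print('hub',hub,'peg',peg,ang(peg-hub))
lf=r(.06,(505,262),(552,158),(574,292)); print('LH long dir',ang(lf[1]-lf[0]),'short',ang(lf[2]-lf[0]), 'centre',(lf[1]+lf[2])/2,ang((lf[1]+lf[2])/2-hub))
lamp=r(.204,(603,175)); post=r(.204,(728,200)); print('lamp',lamp,ang(lamp[0]-hub),np.hypot(*(lamp[0]-hub)),'post',post,ang(post[0]-hub),np.hypot(*(post[0]-hub)),ang(post[0]-lamp[0]))
# cover: white plate corners at z=.012
co=r(.012,(62,254),(132,256),(130,370),(56,367)); print('cover corners',co,co.mean(0)); 
for i in range(4): e=co[(i+1)%4]-co[i]; print(ang(e),np.hypot(*e))
ho=r(.012,(97,268),(93,347)); print('holes',ho,ho.mean(0),ang(ho[0]-ho[1]))
print('grip top',r(.056,(92,304)))
# grip dark mask
x0,y0=200,185; g=im[y0:y0+35,x0:x0+30].max(2); m=(g<60).astype(np.uint8)
k=max(cv2.findContours(m,0,1)[0],key=cv2.contourArea); b=cv2.minAreaRect(k); print(b, ray('top',np.array(b[0])+[x0,y0],.05))
s=state(); print(R.from_quat(np.roll(s['tool_rot'],-1)).as_matrix())
```

```text
hub [ 0.59722978 -0.12830619] peg [ 0.49389712 -0.07714116] 153.657749524112
LH long dir -25.1452524960817 short -113.76636405488703 centre [ 0.55936724 -0.20341342] -116.75327215876355
lamp [[ 0.57511157 -0.20577909]] -105.93383231124308 0.08056838758973339 post [[ 0.55597849 -0.30084497]] -103.44610727962402 0.17740152122721511 -101.37940572540764
cover corners [[0.54020397 0.23015049]
 [0.53847173 0.1683018 ]
 [0.43793188 0.16889747]
 [0.44047179 0.23367683]] [0.48926984 0.20025665]
-91.60429833240435 0.06187294318483196
179.66054309459383 0.10054161144613935
87.75466283779846 0.06482913096212145
-2.0250241015765287 0.0997944955961093
holes [[0.5277723  0.19904654]
 [0.45802809 0.20154708]] [0.4929002  0.20029681] -2.0533486202867266
grip top [[0.49135297 0.1980678 ]]
((14.0, 15.5), (11.0, 6.0), 90.0) [[0.48903686 0.19807933 0.05      ]]
[[-9.65673558e-01  2.59757723e-01 -7.10637187e-04]
 [ 2.59758597e-01  9.65671955e-01 -1.77395942e-03]
 [ 2.25442741e-04 -1.89765982e-03 -9.99998174e-01]]
```

```bash
cat > g.py <<'E'
import sys,json
from h import *
def rows(ts,base=None):
    "ts: (x,y,z,yaw deg of tool x); prints jog rows from measured pose (or base)"
    s=state(); M=R.from_quat(np.roll(s['tool_rot'],-1)).as_matrix(); p=s['tool_pos']
    yaw=np.degrees(np.arctan2(M[1,0],M[0,0]))
    if base is not None: p,yaw=np.array(base[:3]),base[3]
    a=np.radians(yaw); T=np.array([[np.cos(a),np.sin(a),0],[np.sin(a),-np.cos(a),0],[0,0,-1]])
    print('now',p.round(4),round(yaw,1),s['contact_force'].round(1),'w',round(s['gripper_width'],2),'t',round(s['time'],2))
    for t in ts:
        dy=-((t[3]-yaw+180)%360-180)/8
        print(((np.array(t[:3])-p)@T/.025).round(2).tolist(),round(dy,2))
if __name__=='__main__': rows(json.loads(sys.argv[1]))
E
python3 g.py '[[0.494,-0.077,0.23,153.7],[0.494,-0.077,0.13,153.7]]'
```

```text
now [0.1621 0.603  0.2302] 164.9 [-0.3 -0.3 -0.1] w 1.0 t 0.1
[-19.88, -22.82, 0.01] 1.41
[-19.88, -22.82, 4.01] 1.41
```

>>> jog_arm([
  [[-19.9,-22.8,0],[0,0,1.4],40],
  [[-19.9,-22.8,0],[0,0,1.4],40],
  [[-19.9,-22.8,0],[0,0,1.4],40],
  [[-19.9,-22.8,0],[0,0,1.4],40],
  [[-19.9,-22.8,0],[0,0,1.4],40],
  [[-19.9,-22.8,0],[0,0,1.4],40],
  [[-19.9,-22.8,0],[0,0,1.4],40],
  [[-19.9,-22.8,0],[0,0,1.4],40],
])

```text
time: 1.1
tool_pos: [0.3822, 0.1525, 0.2311]
tool_rot: [0.0, 0.227, 0.974, 0.0]
contact_force: [1.0, 0.2, 1.1]
gripper_width: 0.403
grasp_force: 0.0
```

```bash
python3 g.py '[[0.494,-0.077,0.23,153.7],[0.494,-0.077,0.12,153.7]]'
```

```text
now [0.3822 0.1525 0.2311] 153.8 [1.  0.2 1.1] w 0.4 t 1.1
[-8.07, -6.26, 0.04] 0.01
[-8.07, -6.26, 4.44] 0.01
```

>>> jog_arm([
  [[-8,-6.2,0],[0,0,0],40],
  [[-8,-6.2,0],[0,0,0],40],
  [[-8,-6.2,0],[0,0,0],40],
  [[-8,-6.2,0],[0,0,0],40],
  [[-8,-6.2,4],[0,0,0],40],
  [[-8,-6.2,4],[0,0,0],40],
  [[-8,-6.2,4],[0,0,0],40],
  [[-8,-6.2,4],[0,0,0],40],
])

```text
time: 2.1
tool_pos: [0.4936, -0.0732, 0.1329]
tool_rot: [0.001, 0.227, 0.974, -0.0]
contact_force: [-0.6, -0.2, -0.1]
gripper_width: 0.4
grasp_force: 0.0
```

Run:
```python
from g import *
rows([(.494,-.077,.13,153.7),(.494,-.077,.056,153.7)])
im,d=grab_frame('scene'); 
u,v=proj('scene',[.494,-.077,.09])[0].astype(int); print(u,v)
im2,_=grab_frame('top'); u2,v2=proj('top',[.494,-.077,.09])[0].astype(int); print(u2,v2)
c=lambda i,u,v: cv2.resize(i[v-32:v+32,u-32:u+32,::-1],(390,390),interpolation=cv2.INTER_CUBIC)
cv2.imwrite('pics/peg.png',np.hstack([c(im,u,v),c(im2,u2,v2)]))
```

```text
now [ 0.4936 -0.0732  0.1329] 153.8 [-0.6 -0.2 -0.1] w 0.4 t 2.1
[-0.08, -0.13, 0.12] 0.01
[-0.08, -0.13, 3.08] 0.01
233 163
300 197
```

View pics/peg.png

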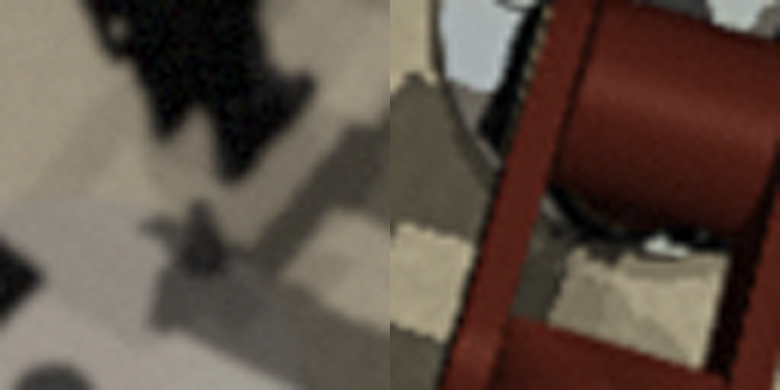

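The scene crop shows the peg at (200,235) under the gap between the fingertips at (165,130) and (235,175). The top view is hidden by the arm. Going down around the peg.

>>> jog_arm([
  [[-0.1,-0.1,1],[0,0,0],40],
  [[-0.1,-0.1,2],[0,0,0],40],
  [[-0.1,-0.1,3],[0,0,0],40],
  [[-0.1,-0.1,3],[0,0,0],40],
  [[-0.1,-0.1,3],[0,0,0],25],
  [[-0.1,-0.1,3],[0,0,0],25],
  [[-0.1,-0.1,3],[0,0,0],25],
  [[-0.1,-0.1,3],[0,0,0],25],
])

```text
time: 3.2
tool_pos: [0.4942, -0.0766, 0.0568]
tool_rot: [0.0, 0.227, 0.974, -0.0]
contact_force: [0.2, -0.6, -0.1]
gripper_width: 0.248
grasp_force: 0.0
```

Run:
```python
from g import *
hub=np.array([.597,-.1285]); ts=[]
for p in np.r_[np.arange(146,80,-9.4),77]:
    ts.append((*(hub+.113*np.array([np.cos(np.radians(p)),np.sin(np.radians(p))])),.057,p))
rows(ts)
```

```text
now [ 0.4942 -0.0766  0.0568] 153.7 [ 0.2 -0.6 -0.1] w 0.25 t 3.2
[-0.13, 0.57, -0.01] 0.97
[-0.29, 1.29, -0.01] 2.14
[-0.56, 1.98, -0.01] 3.32
[-0.95, 2.61, -0.01] 4.49
[-1.43, 3.17, -0.01] 5.67
[-2.0, 3.65, -0.01] 6.84
[-2.63, 4.02, -0.01] 8.02
[-3.33, 4.29, -0.01] 9.19
[-3.57, 4.36, -0.01] 9.59
```

>>> jog_arm([
  [[-0.05,0.3,0],[0,0,0.5],25],
  [[-0.13,0.57,0],[0,0,1],25],
  [[-0.2,0.93,0],[0,0,1.55],25],
  [[-0.29,1.29,0],[0,0,2.15],25],
  [[-0.42,1.64,0],[0,0,2.7],25],
  [[-0.56,1.98,0],[0,0,3.3],25],
  [[-0.74,2.3,0],[0,0,3.9],25],
  [[-0.95,2.61,0],[0,0,4.5],25],
])

```text
time: 4.2
tool_pos: [0.5437, -0.0283, 0.0561]
tool_rot: [-0.001, 0.518, 0.855, -0.0]
contact_force: [-1.5, -0.5, 0.5]
gripper_width: 0.249
grasp_force: 0.7
```

Run:
```python
from g import *
hub=np.array([.597,-.1285]); ts=[]
for p in (113,108.5,104,99,94,89,85,81,77,74):
    ts.append((*(hub+.113*np.array([np.cos(np.radians(p)),np.sin(np.radians(p))])),.057,p))
p=117.8;rows(ts,(*(hub+.113*np.array([np.cos(np.radians(p)),np.sin(np.radians(p))])),.057,p)); rows([])
```

```text
now [ 0.5443 -0.0285  0.057 ] 117.8 [-1.5 -0.5  0.5] w 0.25 t 4.2
[-0.02, 0.38, 0.0] 0.6
[-0.06, 0.73, 0.0] 1.16
[-0.13, 1.08, 0.0] 1.73
[-0.24, 1.46, 0.0] 2.35
[-0.38, 1.82, 0.0] 2.98
[-0.56, 2.18, 0.0] 3.6
[-0.72, 2.45, 0.0] 4.1
[-0.9, 2.71, 0.0] 4.6
[-1.1, 2.95, 0.0] 5.1
[-1.26, 3.13, 0.0] 5.48
now [ 0.5437 -0.0283  0.0561] 117.6 [-1.5 -0.5  0.5] w 0.25 t 4.2
```

>>> jog_arm([
  [[-0.02,0.38,0],[0,0,0.6],25],
  [[-0.06,0.73,0],[0,0,1.2],25],
  [[-0.13,1.08,0],[0,0,1.75],25],
  [[-0.24,1.46,0],[0,0,2.35],25],
  [[-0.38,1.82,0],[0,0,3],25],
  [[-0.56,2.18,0],[0,0,3.6],25],
  [[-0.72,2.45,0],[0,0,4.1],25],
  [[-0.8,2.58,0],[0,0,4.35],25],
])

```text
time: 5.2
tool_pos: [0.6105, -0.0162, 0.0562]
tool_rot: [-0.0, 0.75, 0.662, -0.0]
contact_force: [-0.5, 0.6, 0.2]
gripper_width: 0.246
grasp_force: 0.4
```

Run:
```python
from g import *
hub=np.array([.597,-.1285]); ts=[]
q=lambda p:(*(hub+.113*np.array([np.cos(np.radians(p)),np.sin(np.radians(p))])),.057,p)
rows([q(p) for p in (81,79,77,75,73)],q(83)); rows([])
```

```text
now [ 0.6108 -0.0163  0.057 ] 83 [-0.5  0.6  0.2] w 0.25 t 5.2
[-0.0, 0.16, 0.0] 0.25
[-0.01, 0.32, 0.0] 0.5
[-0.02, 0.47, 0.0] 0.75
[-0.04, 0.63, 0.0] 1.0
[-0.07, 0.78, 0.0] 1.25
now [ 0.6105 -0.0162  0.0562] 82.9 [-0.5  0.6  0.2] w 0.25 t 5.2
```

>>> jog_arm([
  [[0,0.16,0],[0,0,0.25],25],
  [[0,0.24,0],[0,0,0.4],25],
  [[0,0.32,0],[0,0,0.5],25],
])

```text
time: 5.58
tool_pos: [0.6145, -0.017, 0.0559]
tool_rot: [-0.004, 0.772, 0.636, -0.004]
contact_force: [-17.3, -0.7, 11.6]
gripper_width: 0.249
grasp_force: 8.7
```

>>> jog_arm([
  [[0,0.08,0],[0,0,0.1],25],
  [[0,0.08,0],[0,0,0.1],25],
])

```text
time: 5.82
tool_pos: [0.6185, -0.0175, 0.056]
tool_rot: [-0.002, 0.776, 0.63, -0.002]
contact_force: [-6.3, 0.1, 3.4]
gripper_width: 0.253
grasp_force: 2.9
```

>>> jog_arm([
  [[0,0.08,0],[0,0,0.1],25],
  [[0,0.08,0],[0,0,0.1],25],
])

```text
time: 6.08
tool_pos: [0.6221, -0.0181, 0.0562]
tool_rot: [-0.0, 0.781, 0.625, -0.0]
contact_force: [-0.5, -0.3, 0.7]
gripper_width: 0.25
grasp_force: 0.5
```

Run:
```python
from g import *
rows([])
im,d=grab_frame('top'); cv2.imwrite('pics/t2.png',cv2.resize(im[120:230,240:400,::-1],None,fx=4,fy=4,interpolation=cv2.INTER_CUBIC))
```

```text
now [ 0.6221 -0.0181  0.0562] 77.3 [-0.5 -0.3  0.7] w 0.25 t 6.08
```

View pics/t2.png

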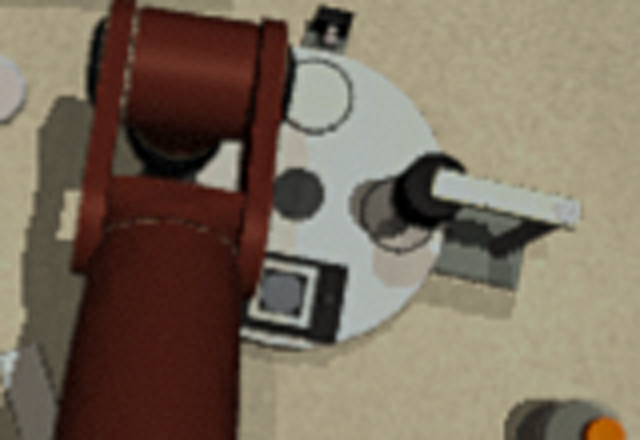

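The lower half is now at (300,295) on the robot's side. The force rose and then fell to nothing, which fits the click. Opening and lifting straight up.

>>> jog_arm([
  [[0,0,0],[0,0,0],45],
  [[0,0,0],[0,0,0],45],
  [[0,0,0],[0,0,0],45],
  [[0,0,-1.5],[0,0,0],45],
  [[0,0,-3],[0,0,0],45],
  [[0,0,-5],[0,0,0],45],
  [[0,0,-5],[0,0,0],45],
])

```text
time: 7.0
tool_pos: [0.6257, -0.0184, 0.1878]
tool_rot: [0.004, 0.781, 0.625, 0.004]
contact_force: [-0.5, 0.4, 0.0]
gripper_width: 0.45
grasp_force: 0.0
```

Run:
```python
from g import *
rows([(.491,.1995,.182,178),(.491,.1995,.1,178)])
```

```text
now [ 0.6257 -0.0184  0.1878] 77.3 [-0.5  0.4  0. ] w 0.45 t 7.0
[7.32, -7.17, 0.23] -12.58
[7.32, -7.17, 3.51] -12.58
```

>>> jog_arm([
  [[7.3,-7.2,0],[0,0,-12.6],70],
  [[7.3,-7.2,0],[0,0,-12.6],70],
  [[7.3,-7.2,0],[0,0,-12.6],70],
  [[7.3,-7.2,0],[0,0,-12.6],70],
  [[7.3,-7.2,0],[0,0,-12.6],70],
  [[7.3,-7.2,0],[0,0,-12.6],70],
  [[7.3,-7.2,0],[0,0,-12.6],70],
  [[7.3,-7.2,0],[0,0,-12.6],70],
])

```text
time: 8.0
tool_pos: [0.4861, 0.1996, 0.1801]
tool_rot: [-0.001, 0.142, 0.99, -0.0]
contact_force: [0.8, 0.5, -0.5]
gripper_width: 0.7
grasp_force: 0.0
```

Run:
```python
from g import *
rows([(.491,.1995,.18,178),(.491,.1995,.1,178)])
im,d=grab_frame('top'); np.savez('top3.npz',im=im,d=d); cv2.imwrite('pics/t3.png',cv2.resize(im[120:230,190:400,::-1],None,fx=3.8,fy=3.8,interpolation=cv2.INTER_CUBIC))
```

```text
now [0.4861 0.1996 0.1801] 163.7 [ 0.8  0.5 -0.5] w 0.7 t 8.0
[-0.19, 0.05, 0.0] -1.79
[-0.19, 0.05, 3.2] -1.79
```

View pics/t3.png

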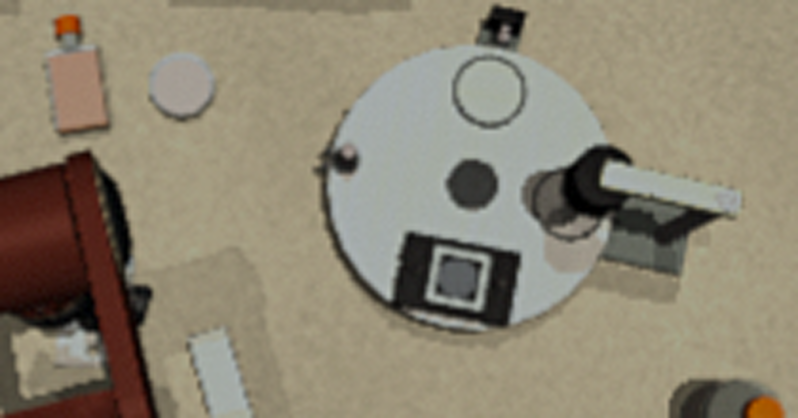

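The table is at the click: the lower half is a black block with corners at about (407,233), (522,253), (505,328) and (392,306), its seal is centred at (459,279), and the peg is at (346,158). Now its exact pose.

```bash
cat > lh.py <<'E'
from g import *
def lower(im):
    z=np.zeros((384,512),np.uint8); z[175:212,287:333]=1
    g=cv2.cvtColor(im,cv2.COLOR_RGB2GRAY)
    big=cv2.resize(g[175:212,287:333],None,fx=8,fy=8,interpolation=cv2.INTER_CUBIC)
    m=(big<75).astype(np.uint8); k=max(cv2.findContours(m,0,1)[0],key=cv2.contourArea)
    px=(k.reshape(-1,2)+.5)/8-.5+[287,175]
    w=ray('top',px,.06)[:,:2]; b=cv2.minAreaRect((w*1000).astype(np.float32))
    q=cv2.boxPoints(b); e=max([q[1]-q[0],q[2]-q[1]],key=np.linalg.norm)
    return np.array(b[0])/1000,np.array(b[1]),np.degrees(np.arctan2(e[1],e[0]))%180
if __name__=='__main__':
    im=np.load('top3.npz')['im']; print(lower(im))
    c=lambda *L: np.array(L,float)/3.8+[190,120]-.4
    print('seal',ray('top',c((459,279)),.064)); hub=np.array([.5972,-.1283])
    C,_,a=lower(im); v=C-hub; print(np.hypot(*v),np.degrees(np.arctan2(v[1],v[0])))
    pg=ray('top',c((346,157)),.09)[0,:2]; print('peg',pg,np.degrees(np.arctan2(*(pg-hub)[::-1])))
E
python3 lh.py
```

```text
(array([ 0.50986859, -0.0997185 ]), array([122.06388092,  74.32298279]), np.float32(78.708046))
seal [[ 0.51204021 -0.11315785  0.064     ]]
0.09188948355200964 161.87795398905166
peg [ 0.61178171 -0.01662286] 82.56096119120862
```

>>> jog_arm([
  [[-0.15,0.05,0],[0,0,-1.8],70],
  [[-0.15,0.05,0],[0,0,-1.8],70],
  [[-0.15,0.05,0],[0,0,-1.8],70],
  [[-0.15,0.05,2],[0,0,-1.8],70],
  [[-0.15,0.05,3],[0,0,-1.8],70],
  [[-0.15,0.05,3],[0,0,-1.8],70],
])

```text
time: 8.8
tool_pos: [0.4884, 0.1992, 0.1033]
tool_rot: [-0.003, 0.021, 1.0, -0.001]
contact_force: [-0.6, 0.2, 1.0]
gripper_width: 0.697
grasp_force: 0.0
```

Run:
```python
from g import *
rows([(.490,.1995,.018,178)])
im,d=grab_frame('scene'); u,v=proj('scene',[.49,.2,.04])[0].astype(int); print(u,v)
cv2.imwrite('pics/c4.png',cv2.resize(im[v-50:v+40,u-50:u+50,::-1],None,fx=6,fy=6,interpolation=cv2.INTER_CUBIC))
```

```text
now [0.4884 0.1992 0.1033] 177.6 [-0.6  0.2  1. ] w 0.7 t 8.8
[-0.06, 0.02, 3.41] -0.05
323 189
```

View pics/c4.png

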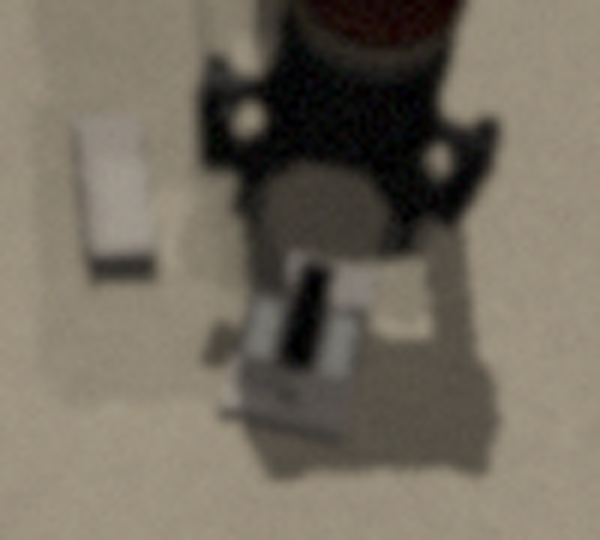

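The fingers straddle the grip (dark grip at (305,315) in the crop, finger tips on either side). Before lowering them I'll check the stage angle against the lamp direction more carefully.

Run:
```python
from h import *
f=np.load('top3.npz'); im,d=f['im'],f['d']; P=cloud('top',d); Z=P[...,2]
ang=lambda v: np.degrees(np.arctan2(v[1],v[0])); hub=np.array([.5972,-.1283])
c=lambda *L: np.array(L,float)/3.8+[190,120]-.4
r=lambda z,*L: ray('top',c(*L),z)[:,:2]
q=r(.06,(407,233),(522,253),(505,328),(392,306)); print('LH centre',q.mean(0),ang(q.mean(0)-hub),[ (round(ang(q[(i+1)%4]-q[i]),1),round(np.hypot(*(q[(i+1)%4]-q[i])),4)) for i in range(4)])
w=np.zeros(Z.shape,bool); w[150:175,270:292]=1; k=w&(Z>.07); print('peg depth',k.sum(),P[k].mean(0),ang(P[k].mean(0)[:2]-hub))
# seal white square
g=cv2.cvtColor(im,cv2.COLOR_RGB2GRAY); x0,y0,x1,y1=298,180,324,204
b=cv2.resize(g[y0:y1,x0:x1],None,fx=8,fy=8,interpolation=cv2.INTER_CUBIC); m=(b>130).astype(np.uint8)
n,l,s,ce=cv2.connectedComponentsWithStats(m); 
for i in range(1,n): 
    if s[i,4]>500:
        cc=cv2.convexHull(np.argwhere(l==i)[:,::-1].astype(np.int32)); R_=cv2.minAreaRect((1000*ray('top',(cc.reshape(-1,2)+.5)/8-.5+[x0,y0],.064)[:,:2]).astype(np.float32)); print('white',s[i],R_)
# lamp arm : bright part at top, direction
w[:]=0; w[160:180,345:390]=1; k=w&(Z>.17)&(g>130); print('arm',k.sum(),np.nanmedian(Z[k]))
v,u=np.nonzero(k); pts=ray('top',np.c_[u,v],np.nanmedian(Z[k]))[:,:2]; R_=cv2.minAreaRect((1000*pts).astype(np.float32)); print(R_); 
e=np.linalg.svd(pts-pts.mean(0))[2][0]; print('dir',ang(e),pts.mean(0),ang(pts.mean(0)-hub))
# post base points near z 0.0-0.02?
k=(Z>.16)&(Z<.26)&(P[...,1]<-.15)&(P[...,1]>-.36)&(P[...,0]>.5)&(P[...,0]<.7)
for zz in np.arange(.16,.26,.01):
    j=k&(abs(Z-zz)<.005); print(round(zz,2),j.sum(),P[j].mean(0).round(3) if j.any() else '',)
```

```text
LH centre [ 0.51176645 -0.11156243] 168.91538866775767 [(np.float64(-99.9), np.float64(0.0993)), (np.float64(166.2), np.float64(0.066)), (np.float64(78.9), np.float64(0.0973)), (np.float64(-12.1), np.float64(0.064))]
peg depth 19 [ 0.61588538 -0.01742794  0.0869271 ] 80.43377732487592
white [   0    0  208   46 5382] ((546.670654296875, -114.23989868164062), (18.36175537109375, 83.7801284790039), 0.05405770614743233)
white [  34   39  132  134 5070] ((513.1694946289062, -112.531982421875), (47.966766357421875, 47.764564514160156), 79.06340789794922)
white [  6 176  63  16 559] ((479.88720703125, -86.16912841796875), (25.272258758544922, 5.701712608337402), 80.51659393310547)
arm 253 0.1964964471648495
((566.5919189453125, -260.5165100097656), (109.02840423583984, 20.354862213134766), 77.37936401367188)
dir 77.72549879684541 [ 0.56638839 -0.2613417 ] -103.03945369994945
0.16 11 [ 0.565 -0.211  0.163]
0.17 16 [ 0.561 -0.218  0.169]
0.18 58 [ 0.572 -0.206  0.182]
0.19 204 [ 0.571 -0.232  0.19 ]
0.2 202 [ 0.566 -0.259  0.197]
0.21 0 
0.22 0 
0.23 0 
0.24 0 
0.25 0
```

The seal square gives 79.1° and the peg about 80°, against a lamp-arm direction of 77.5°. That is probably the click, but I'll make sure with a gentle nudge on the peg before taking the cover.

```bash
python3 g.py '[[0.488,0.199,0.18,177.6],[0.617,-0.018,0.18,79.5],[0.617,-0.018,0.057,79.5]]'
```

```text
now [0.4899 0.1995 0.1054] 177.6 [ 0.7 -0.6  0.2] w 0.7 t 8.85
[0.08, -0.02, -2.98] 0.0
[-5.44, -8.48, -2.98] 12.26
[-5.44, -8.48, 1.94] 12.26
```

>>> jog_arm([
  [[0,0,-3],[0,0,0],40],
  [[-5.4,-8.5,-3],[0,0,12.2],40],
  [[-5.4,-8.5,-3],[0,0,12.2],40],
  [[-5.4,-8.5,-3],[0,0,12.2],40],
  [[-5.4,-8.5,-3],[0,0,12.2],40],
  [[-5.4,-8.5,-3],[0,0,12.2],40],
  [[-5.4,-8.5,-3],[0,0,12.2],40],
  [[-5.4,-8.5,-3],[0,0,12.2],40],
])

```text
time: 9.85
tool_pos: [0.6182, -0.0186, 0.1838]
tool_rot: [0.002, 0.629, 0.777, 0.001]
contact_force: [0.5, 0.5, 0.4]
gripper_width: 0.403
grasp_force: 0.0
```

>>> jog_arm([
  [[0,0,0],[0,0,0],40],
  [[0,0,0],[0,0,0],40],
])

```text
time: 10.1
tool_pos: [0.6175, -0.0181, 0.1826]
tool_rot: [0.001, 0.625, 0.781, 0.0]
contact_force: [-0.5, -0.4, -0.3]
gripper_width: 0.397
grasp_force: 0.0
```

```bash
python3 g.py '[[0.617,-0.018,0.18,79.5],[0.617,-0.018,0.057,79.5]]'
```

```text
now [ 0.6175 -0.0181  0.1826] 102.6 [-0.5 -0.4 -0.3] w 0.4 t 10.1
[0.01, -0.02, 0.1] 2.89
[0.01, -0.02, 5.02] 2.89
```

>>> jog_arm([
  [[0,0,0],[0,0,2.9],40],
  [[0,0,1],[0,0,2.9],40],
  [[0,0,2.5],[0,0,2.9],40],
  [[0,0,4],[0,0,2.9],40],
  [[0,0,5],[0,0,2.9],40],
  [[0,0,5],[0,0,2.9],40],
  [[0,0,5],[0,0,2.9],25],
  [[0,0,5],[0,0,2.9],25],
])

```text
time: 11.1
tool_pos: [0.6184, -0.0183, 0.0585]
tool_rot: [0.001, 0.77, 0.638, 0.001]
contact_force: [0.8, -0.5, 0.3]
gripper_width: 0.253
grasp_force: 0.0
```

>>> jog_arm([
  [[0,0,0],[0,0,0],25],
  [[0,0,0],[0,0,0],25],
])

```text
time: 11.35
tool_pos: [0.6173, -0.0181, 0.057]
tool_rot: [0.0, 0.77, 0.638, 0.0]
contact_force: [0.8, 1.0, -0.4]
gripper_width: 0.249
grasp_force: 0.0
```

>>> jog_arm([
  [[0,0.1,0],[0,0,0.1],25],
  [[0,0.1,0],[0,0,0.1],25],
])

```text
time: 11.6
tool_pos: [0.6196, -0.0186, 0.0563]
tool_rot: [0.0, 0.775, 0.633, 0.0]
contact_force: [-0.4, -0.0, -0.4]
gripper_width: 0.253
grasp_force: 0.0
```

>>> jog_arm([
  [[0,0.1,0],[0,0,0.1],25],
  [[0,0.1,0],[0,0,0.1],25],
])

```text
time: 11.85
tool_pos: [0.622, -0.0191, 0.0562]
tool_rot: [-0.0, 0.779, 0.627, -0.0]
contact_force: [-0.3, 0.2, 0.4]
gripper_width: 0.252
grasp_force: 0.0
```

>>> jog_arm([
  [[0,0.08,0],[0,0,0],25],
  [[0,0.08,0],[0,0,0],25],
])

```text
time: 12.1
tool_pos: [0.6241, -0.0195, 0.0563]
tool_rot: [0.0, 0.779, 0.627, 0.0]
contact_force: [-1.3, -1.0, 0.3]
gripper_width: 0.248
grasp_force: 0.0
```

>>> jog_arm([
  [[0,0.08,0],[0,0,0],25],
  [[0,0.08,0],[0,0,0],25],
])

```text
time: 12.35
tool_pos: [0.6256, -0.0199, 0.0562]
tool_rot: [-0.0, 0.779, 0.627, -0.0]
contact_force: [-1.0, -0.1, 1.0]
gripper_width: 0.248
grasp_force: 0.6
```

>>> jog_arm([
  [[0,0.06,0],[0,0,0],25],
  [[0,0.06,0],[0,0,0],25],
])

```text
time: 12.6
tool_pos: [0.6259, -0.0199, 0.0562]
tool_rot: [-0.001, 0.779, 0.627, -0.001]
contact_force: [-6.7, 1.7, 4.1]
gripper_width: 0.246
grasp_force: 3.2
```

>>> jog_arm([
  [[0,-0.1,0],[0,0,0],25],
  [[0,-0.2,0],[0,0,0],25],
  [[0,-0.2,0],[0,0,0],25],
])

```text
time: 12.98
tool_pos: [0.6224, -0.0192, 0.0563]
tool_rot: [0.0, 0.779, 0.627, 0.0]
contact_force: [-0.5, -1.1, 0.2]
gripper_width: 0.255
grasp_force: 0.0
```

>>> jog_arm([
  [[0,-0.08,0],[0,0,0],25],
  [[0,-0.08,0],[0,0,0],25],
])

```text
time: 13.22
tool_pos: [0.6203, -0.0187, 0.0563]
tool_rot: [0.0, 0.779, 0.627, 0.0]
contact_force: [1.1, -0.0, 0.0]
gripper_width: 0.251
grasp_force: 0.0
```

>>> jog_arm([
  [[0,-0.06,0],[0,0,0],25],
  [[0,-0.06,0],[0,0,0],25],
])

```text
time: 13.48
tool_pos: [0.6188, -0.0184, 0.0563]
tool_rot: [-0.0, 0.779, 0.627, -0.0]
contact_force: [0.6, -0.4, -0.9]
gripper_width: 0.246
grasp_force: 0.0
```

>>> jog_arm([
  [[0,-0.06,0],[0,0,0],25],
  [[0,-0.06,0],[0,0,0],25],
])

```text
time: 13.72
tool_pos: [0.6181, -0.0182, 0.0564]
tool_rot: [0.001, 0.779, 0.627, 0.001]
contact_force: [4.4, -0.7, -3.5]
gripper_width: 0.252
grasp_force: 2.0
```

>>> jog_arm([
  [[0,-0.06,0],[0,0,0],25],
  [[0,-0.06,0],[0,0,0],25],
])

```text
time: 13.98
tool_pos: [0.6178, -0.0182, 0.0564]
tool_rot: [0.002, 0.779, 0.627, 0.002]
contact_force: [9.1, -0.6, -5.3]
gripper_width: 0.253
grasp_force: 4.4
```

The peg resists stiffly both ways about TCP x ≈ 0.622 (77.3°), which matches the lamp direction, so the stage is on the click. Releasing the peg and going to the cover.

>>> jog_arm([
  [[0,0.16,0],[0,0,0],25],
  [[0,0.16,0],[0,0,0],45],
  [[0,0.16,0],[0,0,0],45],
  [[0,0.16,0],[0,0,0],45],
  [[0,0.16,-2],[0,0,0],45],
  [[0,0.16,-4],[0,0,0],45],
  [[0,0.16,-5],[0,0,0],45],
  [[0,0.16,-5],[0,0,0],45],
])

```text
time: 14.98
tool_pos: [0.6215, -0.0188, 0.1845]
tool_rot: [0.002, 0.779, 0.627, 0.002]
contact_force: [-0.4, 0.0, 0.2]
gripper_width: 0.447
grasp_force: 0.0
```

```bash
python3 g.py '[[0.490,0.1995,0.18,178]]'
```

```text
now [ 0.6215 -0.0188  0.1845] 77.7 [-0.4  0.   0.2] w 0.45 t 14.97
[7.41, -7.0, 0.18] -12.54
```

>>> jog_arm([
  [[7.4,-7,0],[0,0,-12.5],70],
  [[7.4,-7,0],[0,0,-12.5],70],
  [[7.4,-7,0],[0,0,-12.5],70],
  [[7.4,-7,0],[0,0,-12.5],70],
  [[7.4,-7,0],[0,0,-12.5],70],
  [[7.4,-7,0],[0,0,-12.5],70],
  [[7.4,-7,0],[0,0,-12.5],70],
  [[7.4,-7,0],[0,0,-12.5],70],
])

```text
time: 15.98
tool_pos: [0.487, 0.1992, 0.1786]
tool_rot: [-0.002, 0.139, 0.99, -0.001]
contact_force: [-1.2, 0.2, -0.1]
gripper_width: 0.697
grasp_force: 0.0
```

>>> jog_arm([
  [[0,0,0],[0,0,-1.3],70],
  [[0,0,0],[0,0,-1.3],70],
])

```text
time: 16.23
tool_pos: [0.4873, 0.1992, 0.179]
tool_rot: [-0.002, 0.053, 0.999, -0.001]
contact_force: [-0.2, -0.4, 0.8]
gripper_width: 0.7
grasp_force: 0.0
```

```bash
python3 g.py '[[0.490,0.1995,0.1,178],[0.490,0.1995,0.018,178]]'
```

```text
now [0.4873 0.1992 0.179 ] 173.9 [-0.2 -0.4  0.8] w 0.7 t 16.23
[-0.11, 0.03, 3.16] -0.51
[-0.11, 0.03, 6.44] -0.51
```

>>> jog_arm([
  [[-0.1,0.03,2],[0,0,-0.5],70],
  [[-0.1,0.03,4],[0,0,-0.5],70],
  [[-0.1,0.03,5.5],[0,0,-0.5],70],
  [[-0.1,0.03,6.3],[0,0,-0.5],70],
  [[-0.1,0.03,6.3],[0,0,-0.5],70],
  [[-0.1,0.03,6.3],[0,0,-0.5],70],
])

```text
time: 16.98
tool_pos: [0.4914, 0.2001, 0.0244]
tool_rot: [0.0, 0.018, 1.0, 0.0]
contact_force: [-0.2, 0.1, -0.0]
gripper_width: 0.698
grasp_force: 0.0
```

>>> jog_arm([
  [[0,0,0],[0,0,0],0],
  [[0,0,0],[0,0,0],0],
  [[0,0,0],[0,0,0],0],
  [[0,0,0],[0,0,0],0],
  [[0,0,0],[0,0,0],0],
  [[0,0,0],[0,0,0],0],
])

```text
time: 17.73
tool_pos: [0.4919, 0.2002, 0.025]
tool_rot: [0.001, 0.017, 1.0, 0.0]
contact_force: [-0.4, -0.2, 6.0]
gripper_width: 0.199
grasp_force: 59.8
```

```bash
python3 g.py '[[0.490,0.1995,0.16,178]]'
```

```text
now [0.4919 0.2002 0.025 ] 178.0 [-0.4 -0.2  6. ] w 0.2 t 17.73
[0.07, -0.03, -5.4] 0.0
```

>>> jog_arm([
  [[0,0,-1],[0,0,0],0],
  [[0,0,-2.5],[0,0,0],0],
  [[0,0,-4.5],[0,0,0],0],
  [[0,0,-6],[0,0,0],0],
  [[0,0,-6],[0,0,0],0],
])

```text
time: 18.35
tool_pos: [0.4928, 0.2003, 0.1769]
tool_rot: [0.003, 0.017, 1.0, 0.001]
contact_force: [-0.2, 0.6, -3.0]
gripper_width: 0.2
grasp_force: 59.1
```

```bash
python3 g.py '[[0.514,-0.111,0.175,77.8]]'
```

```text
now [0.4928 0.2003 0.1769] 178.0 [-0.2  0.6 -3. ] w 0.2 t 18.35
[-1.28, -12.42, 0.07] 12.53
```

>>> jog_arm([
  [[-0.1,-1.2,0],[0,0,1.2],0],
  [[-0.2,-2.7,0],[0,0,2.5],0],
  [[-0.4,-4.3,0],[0,0,3.8],0],
  [[-0.6,-6,0],[0,0,5.1],0],
  [[-0.8,-7.7,0],[0,0,6.4],0],
  [[-1,-9.4,0],[0,0,7.7],0],
  [[-1.1,-11,0],[0,0,9],0],
  [[-1.2,-11.8,0],[0,0,10.2],0],
])

```text
time: 19.35
tool_pos: [0.5089, -0.0973, 0.1702]
tool_rot: [-0.002, 0.669, 0.743, -0.001]
contact_force: [-0.3, 0.2, -2.1]
gripper_width: 0.202
grasp_force: 59.3
```

>>> jog_arm([
  [[0,0,0],[0,0,0],0],
  [[0,0,0],[0,0,0],0],
])

```text
time: 19.6
tool_pos: [0.5097, -0.0951, 0.1717]
tool_rot: [-0.002, 0.666, 0.746, -0.001]
contact_force: [-0.4, -0.3, -2.2]
gripper_width: 0.203
grasp_force: 59.3
```

```bash
python3 g.py '[[0.514,-0.111,0.175,77.8],[0.514,-0.111,0.125,77.8]]'
```

```text
now [ 0.5097 -0.0951  0.1717] 96.5 [-0.4 -0.3 -2.2] w 0.2 t 19.6
[-0.65, 0.1, -0.13] 2.34
[-0.65, 0.1, 1.87] 2.34
```

>>> jog_arm([
  [[-0.3,0.05,0],[0,0,1.2],0],
  [[-0.65,0.1,0],[0,0,2.35],0],
  [[-0.65,0.1,1],[0,0,2.35],0],
  [[-0.65,0.1,1.8],[0,0,2.35],0],
  [[-0.65,0.1,1.8],[0,0,2.35],0],
  [[-0.65,0.1,1.8],[0,0,2.35],0],
])

```text
time: 20.35
tool_pos: [0.5153, -0.1115, 0.1291]
tool_rot: [0.0, 0.779, 0.627, 0.0]
contact_force: [-0.8, 0.1, -2.3]
gripper_width: 0.196
grasp_force: 59.1
```

Run:
```python
from g import *
rows([(.514,-.111,.125,77.8)])
o=[]
for n in('scene','top'):
    im,d=grab_frame(n); np.savez(n+'5.npz',im=im,d=d); u,v=proj(n,[.514,-.111,.1])[0].astype(int); print(n,u,v)
    o.append(cv2.resize(im[v-32:v+32,u-32:u+32,::-1],(396,396),interpolation=cv2.INTER_CUBIC))
cv2.imwrite('pics/f5.png',np.hstack(o))
```

```text
now [ 0.5153 -0.1115  0.1291] 77.7 [-0.8  0.1 -2.3] w 0.2 t 20.35
[0.01, -0.06, 0.16] -0.02
scene 220 164
top 311 191
```

View pics/f5.png

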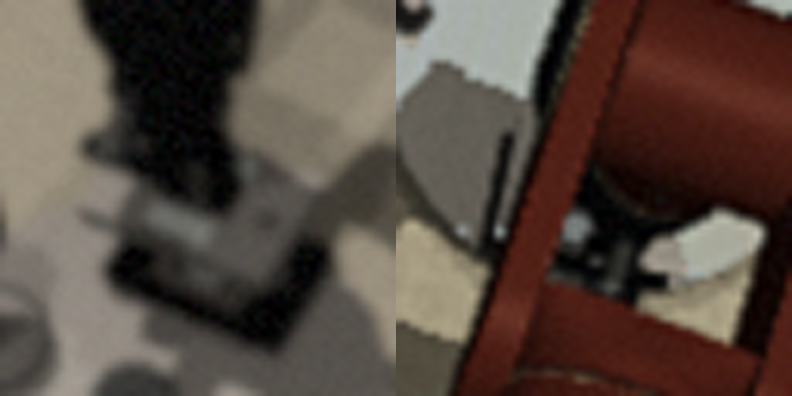

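The scene crop (left) shows the cover held over the black lower half, whose visible corners are at about (115,270), (280,350) and (328,262). To see the alignment I'll brighten it and overlay the expected corners.

Run:
```python
from g import *
rows([])
ims=[grab_frame('scene')[0].astype(float) for _ in range(4)]; im=np.mean(ims,0)
K=10;u0,v0,W,H=195,140,62,56
g=(255*np.clip(im[v0:v0+H,u0:u0+W,::-1]/150,0,1)**.6).astype(np.uint8)
b=cv2.resize(g,None,fx=K,fy=K,interpolation=cv2.INTER_CUBIC)
def box(c,yaw,z,col):
    a=np.radians(yaw); x=np.array([np.cos(a),np.sin(a)]);y=np.array([-x[1],x[0]])
    P=[[*(np.array(c)+i*.05*x+j*.032*y),z] for i,j in((1,1),(1,-1),(-1,-1),(-1,1))]
    p=(proj('scene',P)-[u0,v0]+.5)*K-.5; print(z,p.round(0).tolist())
    for q in p: cv2.circle(b,tuple(int(t) for t in q),3,col,-1)
    return p
s=state()['tool_pos']; c=s[:2]; z=s[2]-.025
box(c,77.7,z,(0,255,0)); box(c,77.7,z+.012,(0,255,0))
for C,y,col in(((.5148,-.1099),77.4,(0,0,255)),((.5132,-.1125),79.1,(255,0,0))):
    box(C,y,.06,col); box(C,y,.045,col)
cv2.imwrite('pics/o6.png',b)
```

```text
now [ 0.5158 -0.1119  0.1299] 77.7 [ 0.3 -0.1 -2.3] w 0.2 t 20.45
0.10455149825873544 [[455.0, 228.0], [352.0, 392.0], [55.0, 269.0], [163.0, 111.0]]
0.11655149825873544 [[452.0, 205.0], [348.0, 370.0], [49.0, 246.0], [158.0, 88.0]]
0.06 [[470.0, 311.0], [370.0, 472.0], [83.0, 350.0], [188.0, 195.0]]
0.045 [[473.0, 338.0], [374.0, 498.0], [90.0, 376.0], [194.0, 222.0]]
0.06 [[463.0, 300.0], [369.0, 463.0], [77.0, 348.0], [177.0, 192.0]]
0.045 [[466.0, 327.0], [372.0, 489.0], [84.0, 375.0], [182.0, 219.0]]
```

View pics/o6.png

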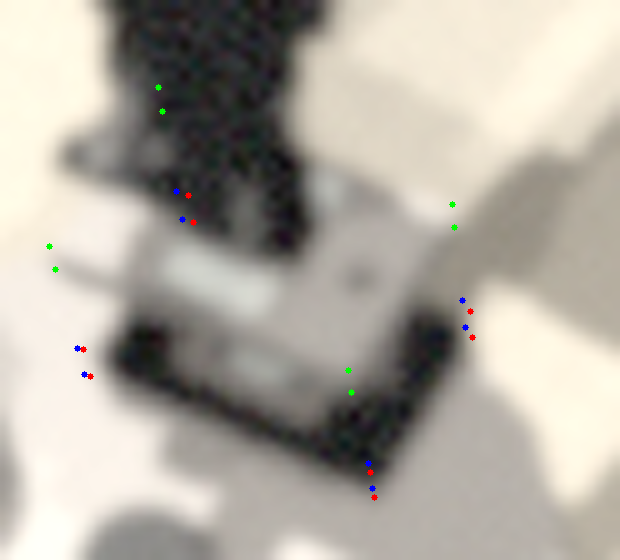

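In the overlay the cover's front corners match the green points. The block's visible corners, (108,362), (370,485) and (455,330), sit centred on the red, peg-derived estimate, so I'll use that one and descend gently.

```bash
python3 g.py '[[0.5146,-0.1104,0.11,77.5],[0.5146,-0.1104,0.098,77.5]]'
```

```text
now [ 0.5155 -0.112   0.1296] 77.6 [ 0.6 -0.2 -2.5] w 0.2 t 20.65
[0.05, -0.05, 0.78] 0.02
[0.05, -0.05, 1.26] 0.02
```

>>> jog_arm([
  [[0.05,-0.05,0.4],[0,0,0],0],
  [[0.05,-0.05,0.8],[0,0,0],0],
  [[0.05,-0.05,0.8],[0,0,0],0],
])

```text
time: 21.02
tool_pos: [0.5129, -0.1098, 0.1069]
tool_rot: [-0.002, 0.779, 0.627, -0.001]
contact_force: [0.0, 0.2, -2.4]
gripper_width: 0.203
grasp_force: 59.3
```

>>> jog_arm([
  [[0,0,0.15],[0,0,0],0],
  [[0,0,0.25],[0,0,0],0],
  [[0,0,0.25],[0,0,0],0],
])

```text
time: 21.4
tool_pos: [0.5141, -0.1103, 0.1024]
tool_rot: [-0.0, 0.779, 0.627, -0.0]
contact_force: [0.3, 0.1, -2.3]
gripper_width: 0.197
grasp_force: 59.3
```

>>> jog_arm([
  [[0,0,0.1],[0,0,0],0],
  [[0,0,0.1],[0,0,0],0],
])

```text
time: 21.65
tool_pos: [0.5141, -0.1101, 0.1]
tool_rot: [-0.0, 0.779, 0.627, 0.0]
contact_force: [0.5, 0.8, -2.6]
gripper_width: 0.198
grasp_force: 59.3
```

>>> jog_arm([
  [[0,0,0.08],[0,0,0],0],
  [[0,0,0.08],[0,0,0],0],
])

```text
time: 21.9
tool_pos: [0.5141, -0.1101, 0.0979]
tool_rot: [-0.0, 0.779, 0.627, 0.0]
contact_force: [0.4, 1.4, -3.4]
gripper_width: 0.198
grasp_force: 59.3
```

>>> jog_arm([
  [[0,0,0.08],[0,0,0],0],
  [[0,0,0.08],[0,0,0],0],
])

```text
time: 22.15
tool_pos: [0.5141, -0.1101, 0.0958]
tool_rot: [-0.0, 0.779, 0.627, 0.0]
contact_force: [0.8, 1.2, -1.5]
gripper_width: 0.199
grasp_force: 59.4
```

>>> jog_arm([
  [[0,0,0.08],[0,0,0],0],
  [[0,0,0.08],[0,0,0],0],
])

```text
time: 22.4
tool_pos: [0.5141, -0.1101, 0.0938]
tool_rot: [-0.0, 0.779, 0.627, 0.0]
contact_force: [0.1, 2.7, -2.3]
gripper_width: 0.203
grasp_force: 59.4
```

>>> jog_arm([
  [[0,0,0.08],[0,0,0],0],
  [[0,0,0.08],[0,0,0],0],
])

```text
time: 22.65
tool_pos: [0.5141, -0.1101, 0.0918]
tool_rot: [-0.0, 0.779, 0.627, 0.0]
contact_force: [-0.3, 3.2, -3.0]
gripper_width: 0.204
grasp_force: 59.5
```

>>> jog_arm([
  [[0.03,0,0.08],[0,0,0],0],
  [[0.03,0,0.08],[0,0,0],0],
])

```text
time: 22.9
tool_pos: [0.5142, -0.1099, 0.0897]
tool_rot: [0.0, 0.779, 0.627, -0.0]
contact_force: [0.1, 0.4, -2.6]
gripper_width: 0.197
grasp_force: 59.2
```

>>> jog_arm([
  [[0.02,0,0.06],[0,0,0],0],
  [[0.02,0,0.06],[0,0,0],0],
])

```text
time: 23.15
tool_pos: [0.5147, -0.1096, 0.089]
tool_rot: [0.001, 0.779, 0.627, -0.0]
contact_force: [-1.4, 0.2, 0.1]
gripper_width: 0.206
grasp_force: 59.6
```

>>> jog_arm([
  [[0,0,0.06],[0,0,0],0],
  [[0,0,0.06],[0,0,0],0],
])

```text
time: 23.4
tool_pos: [0.5148, -0.1096, 0.0878]
tool_rot: [0.001, 0.779, 0.627, -0.0]
contact_force: [-2.4, -1.5, 4.8]
gripper_width: 0.204
grasp_force: 60.3
```

>>> jog_arm([
  [[0,0,0.06],[0,0,0],0],
  [[0,0,0.06],[0,0,0],0],
])

```text
time: 23.65
tool_pos: [0.5148, -0.1095, 0.0864]
tool_rot: [0.001, 0.779, 0.627, -0.0]
contact_force: [-3.8, -0.7, 6.6]
gripper_width: 0.205
grasp_force: 60.5
```

>>> jog_arm([
  [[0,0,0.06],[0,0,0],0],
  [[0,0,0.06],[0,0,0],0],
])

```text
time: 23.9
tool_pos: [0.5148, -0.1096, 0.0851]
tool_rot: [0.001, 0.779, 0.627, -0.0]
contact_force: [-4.4, -0.8, 7.3]
gripper_width: 0.2
grasp_force: 60.7
```

>>> jog_arm([
  [[0,0,0.05],[0,0,0],0],
  [[0,0,0.05],[0,0,0],0],
])

```text
time: 24.15
tool_pos: [0.5148, -0.1095, 0.0849]
tool_rot: [0.0, 0.779, 0.627, -0.0]
contact_force: [-8.0, 0.4, 12.9]
gripper_width: 0.2
grasp_force: 61.4
```

>>> jog_arm([
  [[0,0,0.05],[0,0,0],0],
  [[0,0,0.05],[0,0,0],0],
])

```text
time: 24.4
tool_pos: [0.5149, -0.1095, 0.085]
tool_rot: [0.0, 0.779, 0.627, -0.0]
contact_force: [-11.2, 0.7, 19.9]
gripper_width: 0.203
grasp_force: 62.4
```

>>> jog_arm([
  [[0,-0.04,0.02],[0,0,0],0],
  [[0,-0.04,0.02],[0,0,0],0],
  [[0,-0.04,0.02],[0,0,0],0],
  [[0,-0.04,0.02],[0,0,0],0],
])

```text
time: 24.9
tool_pos: [0.5148, -0.1095, 0.0849]
tool_rot: [0.001, 0.779, 0.627, 0.0]
contact_force: [-9.0, 1.3, 19.0]
gripper_width: 0.207
grasp_force: 62.5
```

Run:
```python
from g import *
rows([])
f=np.load('top3.npz')['im']; im,d=grab_frame('scene'); t=grab_frame('top')[0]
a=lambda i,x,y,w,h: cv2.resize(i[y:y+h,x:x+w,::-1],(w*390//w,h*390//w),interpolation=cv2.INTER_CUBIC)
cv2.imwrite('pics/f7.png',np.hstack([a(im,190,120,80,80),a(t,190,120,150,150)]))
```

```text
now [ 0.5148 -0.1095  0.0849] 77.6 [-9.   1.3 19. ] w 0.21 t 24.9
```

View pics/f7.png

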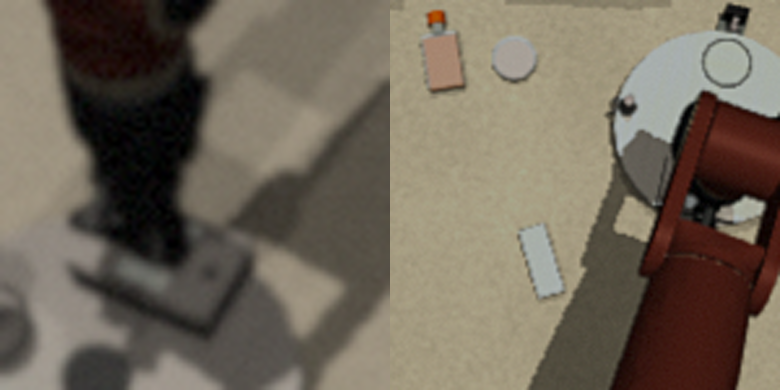

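The left view shows the cover at (165,285) lying flush on the lower half. On the right, the peg is still at the click (627,105) and the bystanders are undisturbed. The height (TCP 0.085 m, as computed for seated) and the 19 N push both say it is home, so I'm handing in.

```bash
python3 -c "
from plant import *
print(job_done())"
```

```text
the job is handed in; nothing more can be done
None
```

The job is handed in after about 25 s of the 61 s allowed: the stage is clicked into the next position, and the cover is fitted over both dowels and held pressed home with about 19 N, still gripped; the judged result was not reported back.

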